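# Level the heaped trinket boxes and shut the jewellery drawer

### The arm

A 6-joint arm with a two-finger parallel gripper is mounted at the origin on the work surface. World frame = base frame: x ahead of the robot, y to its left, z up, the work surface at z = 0. Lengths are in m, angles in rad, forces in N, time in s.
With the tool pointing down it reaches from about 0.275 to 0.825 m from the base axis. Payload 4.9 kg.
Tool frame: the origin (TCP) lies between the finger pads; the fingertips stand 11 mm ahead of it and the grasp point (between the pads) lies 8 mm behind it (env.nose_length is the distance from the TCP to the fingertips, in m); z points along the fingers, y is the direction in which the jaws open and shut (so a half turn about z gives the same grasp; the last joint's range is limited). The gripper opens to 85 mm and grips with 20 to 120 N. Pads are 22 mm wide; open, the fingers measure 114 mm over their backs; the gripper's body (76 mm by 85 mm) begins 54 mm behind the grasp point. The pads swing forward as they close: fully open they stand 13 mm farther back than shut.
Start: joints at [-1.326, 0.326, -0.193, 1.052, 0, 1.437], TCP at [0.203, -0.511, 0.242] pointing down, gripper open.
Joint ranges: [-2.65, 2.65], [-0.97, 1.79], [-1.3, 1.35], [-1.93, 2.1], [-1.47, 1.37], [-3.14, 3.14]. Speed limits (rad/s): [2.57, 2.57, 3.14, 3.14, 3.14, 3.14].

### API

Orientations are given as a unit quaternion [w, x, y, z].
In Python, from station import env gives the robot as it stands.
- The arm moves only by the tool jog_arm, never from a script. Its argument "moves" is one flat list of numbers, 7 for each row, row after row: the shift along the tool's x, y, z in cm, then the turn, a rotation vector about the tool's x, y, z in degrees, then the finger opening in cm, from 0 to 8.54. In form: [dx, dy, dz, ax, ay, az, fingers, dx, dy, dz, ax, ay, az, fingers, ...]. A call has 1 to 20 rows; each row shifts and turns the commanded pose from where the row before left it, along the tool's axes as they then stand; what a row does not reach is not made up. A row lasts 1/8 s, in which the tool goes at most 62.5 mm and 10.7 degrees, less where a joint would pass 70% of its speed; a pose out of reach is approached as far as the arm can. A call is refused whole if a number of a shift passes 6.25 or a number of a turn 10.7, either way. A call with a gripper value outside its range is refused whole. The fingers move at their own pace and stop on an object; "force" is the grip in N (left out, the last holds). Time passes only in rows, so rows that do not move let the fingers close. It gives the time, the measured TCP pose, the force and the opening at its end, in the units of the state.
- env.observe(): the state, without advancing time (a new reading comes with each control period).
- env.snapshot(name): name is "scene" or "top" or "wrist"; returns the picture (400x640x3 uint8, red, green, blue); there is no depth.
- env.get_calibration(name): a dict with "camera_matrix" (3x3 intrinsics, pixels), "extrinsics" (4x4, takes a point from world to camera coordinates); the wrist camera has in their place "hand_eye" (4x4, takes a point from camera to tool coordinates, whose origin is the TCP and whose axes are the flange's). Camera axes: x right, y down, z forward; pixel columns grow to the right and rows downward; lengths in m; the calibration is good to about 2 mm. The wrist camera is an equidistant fisheye: a pixel r from the principal point sees the ray r / f radians off the axis. A picture is of the moment at which its call begins: read the wrist's pose just before it. get_calibration takes no time and is no camera call.
- env.job_done(): hands the job in, once; it reports no verdict.
Trained networks look in the newest picture that a camera, given by its name, has taken for a name from the list of things; names that differ only in an ending like _2 or _b are one class to them, and where a whole thing is asked for, a point or a joint stands for the part that bears it (a point fixed in the world has none). Each returns a list of dicts, best first, with "conf" (0 to 1); they miss things now and then, are a little off and sometimes report something else, mostly with a low value. They report only what shows in the picture. A call takes as long as a camera call.
- env.recognise(query, camera): "extent" ([centre column, centre row, width, height] in pixels, round what is visible of it).
The state is a dict: "time_s": time; "qpos": joint angles; "dq": joint speeds; "tau": joint torques, N m; "ee_pos": TCP position; "eef_rot": TCP orientation; "wrist_force": force on the tool from outside, world axes, zero at the start; "ft_torque": the same for the moment, N m; "grip_width": finger opening in m.
Only numpy, scipy, OpenCV 4.12 (cv2) and the standard library are available. Lean on these libraries where they do the work, as an engineer would, in place of code of your own. Each camera call takes 0.05 s, during which the arm holds its last target. There are 200 camera calls.

### The job

The drawer of the wooden jewellery chest will not shut because its four little trinket boxes are heaped in it two high. Pull the drawer all the way out by its brass handle, spread the boxes into one even layer, each lying flat, lid up, near the middle of its own quarter of the drawer floor (pale lines mark the quarters), and then push the drawer fully home. Leave the chrome bell standing on the chest, and the mug, mirror and comb where they are.

Things in the scene. Friction and masses are not known exactly. Their poses are not given: they have to be found in the camera images.
- chest_front (a point): Middle of the lower front edge of the fixed wooden chest (230 deep, 300 wide, 150 mm tall, top board flush in front) on a 5 mm glass sheet; x points to its back, y across, z up. Its front faces the robot: drawer in the upper half, small swing door (not used) below. The top board's underside is 54 mm above the drawer floor, so boxes two high cannot pass under it.
- drawer (a joint): How far the drawer is pulled out straight out of the chest's front (its -x), in m: 0 shut, 0.20 fully out (a stop). It starts about three quarters out, slides with about 1.5 N of friction plus 6 N per m/s, and stays where it is left.
- drawer_mid (a point): Centre of the drawer's inner floor, upper surface, moving with the drawer; axes: x to the chest's back, y across, z up. Inside 200 (x) x 256 (y) mm; side and back walls rise 40 mm above the floor, the 12 mm thick front panel 52 mm. Flat pale lines along x and y through this point mark the quarters. Fully out, the whole floor is in front of the chest.
- drawer_handle (a point): Middle of the drawer's brass handle: a 12 mm round bar, 110 mm long along y (its x points to the chest's back), 45 mm in front of the front panel (gap behind the bar 39 mm), 28 mm above the drawer floor, 38 mm below the chest's top. Free above; can be pinched from above across x.
- box_red: Red trinket box with a brass band, 64 (its x) x 40 (its y) x 36 (z) mm, closed and rigid, 55 to 115 g. Origin: centre of its underside; z is up through its lid. Starts on the drawer floor beside the white one.
- box_white: White trinket box with a brass band, 64 (its x) x 40 (its y) x 36 (z) mm, closed and rigid, 55 to 115 g. Origin: centre of its underside; z is up through its lid. Starts on the drawer floor beside the red one, long sides facing, about 8 mm apart.
- box_yellow: Yellow trinket box with a brass band, 64 (its x) x 40 (its y) x 36 (z) mm, closed and rigid, 55 to 115 g. Origin: centre of its underside; z is up through its lid. Starts lying across the red and white boxes (long side crosswise to theirs).
- box_green: Green trinket box with a brass band, 64 (its x) x 40 (its y) x 36 (z) mm, closed and rigid, 55 to 115 g. Origin: centre of its underside; z is up through its lid. Starts lying across the red and white boxes next to the yellow one, about 8 mm apart; each of these two rests with its middle about 8 mm inside the ends of the lower boxes, so a jerk can tip it off.
- bell: Chrome counter bell, 72 mm across and 55 mm tall, loose on top of the chest about its middle; origin: centre of its underside. Leave it alone.
- mug: Enamel mug, 84 mm across, 82 mm tall, loose on the glass; origin: centre of its underside. Leave it alone.
- mirror: Small mirror in an orange plastic frame, 130 x 100 x 12 mm, lying face up, loose; origin: centre of its underside. Leave it alone.
- comb: Tortoiseshell comb, 170 x 41 x 8 mm, lying flat, loose; origin: on its underside near its middle. Leave it alone.

How it is judged:
By the outcome, as a careful person would: the job done as asked, in the order asked, and still so for the second after the job is handed in, with the robot touching nothing.
It also fails if it takes over 72 s, if anything falls off the work surface, if the arm or the gripper's body presses on something with over 40 N, if the wrist force passes 120 N, or if a joint passes its speed limit or range.

## Working session

There is one attempt and no reset: what is moved stays moved. The work goes in short steps, Python scripts to look and compute and a tool call to move; the robot and the scene stay as the last step left them, time stands still between calls to the robot, and variables do not carry over. Pictures are saved under pics/ and viewed, about 8 in all and at most 12, crops included, and the job is handed in when it is done.

Besides the shell and the picture viewer there is one more tool, called after "Request:" as a command line: name --argument value ..., lists and objects as JSON in quotes. jog_arm: Moves the arm, as the interface text tells. Its arguments: {"type":"object","properties":{"moves":{"type":"array","items":{"type":"number"}},"force":{"type":"number"}},"required":["moves"]}

```bash
ls; mkdir -p pics
python3 - <<'E'
from station import env
import cv2,numpy as np
o=env.observe();print(o)
for n in("scene","top"):
    im=env.snapshot(n);cv2.imwrite(f"pics/{n}0.png",im[:,:,::-1])
    c=env.get_calibration(n);print(n,np.round(c["camera_matrix"],1).tolist(),np.round(c["extrinsics"],4).tolist())
print(env.get_calibration("wrist"),env.nose_length)
for q in["drawer","drawer_handle","box_red","box_white","box_yellow","box_green","bell","mug","mirror","comb"]:
    for cam in("top",):
        print(q,cam,[(np.round(r["extent"]).tolist(),round(r["conf"],2)) for r in env.recognise(q,cam)[:2]])
E
```

```text
pics
{'time_s': 0.0, 'qpos': array([-1.32623296e+00,  3.26967317e-01, -1.93557750e-01,  1.05201533e+00,
        3.25075860e-06,  1.43656672e+00]), 'dq': array([-7.95710256e-05, -3.71828737e-04,  6.69030600e-05,  6.55988655e-04,
        2.74049130e-03, -1.90749378e-03]), 'tau': array([ 4.17974925e-04, -4.43402731e+01,  2.62435877e+01,  1.56717788e-02,
       -2.06837567e-04, -5.31594310e-06]), 'ee_pos': array([ 0.20325014, -0.51046842,  0.24149899]), 'eef_rot': array([-8.70798347e-04,  9.82117662e-01,  1.88266133e-01, -4.64601660e-05]), 'wrist_force': array([ 0.14789306,  0.41849173, -0.5664797 ]), 'ft_torque': array([-0.01559941, -0.0031417 ,  0.00921406]), 'grip_width': 0.08520296342324245}
scene [[408.7, 0.0, 323.1], [0.0, 408.7, 203.9], [0.0, 0.0, 1.0]] [[0.8553, 0.5178, -0.0199, -0.5426], [0.3323, -0.5775, -0.7457, -0.1246], [-0.3976, 0.6312, -0.666, 1.5223], [0.0, 0.0, 0.0, 1.0]]
top [[400.4, 0.0, 316.0], [0.0, 400.4, 193.0], [0.0, 0.0, 1.0]] [[0.0078, -0.9997, -0.021, 0.0206], [-0.996, -0.0059, -0.0889, 0.6519], [0.0888, 0.0216, -0.9958, 1.3339], [0.0, 0.0, 0.0, 1.0]]
{'camera_
[... 281 characters left out ...]
-01,  3.80680261e-04,  7.26257630e-05,
         4.01119019e-04],
       [ 2.98880578e-05, -2.62595917e-01,  9.64905893e-01,
        -1.32054405e-01],
       [ 0.00000000e+00,  0.00000000e+00,  0.00000000e+00,
         1.00000000e+00]])} 0.011
drawer top [([356.0, 218.0, 96.0, 77.0], 0.62)]
drawer_handle top [([356.0, 215.0, 92.0, 71.0], 0.98)]
box_red top []
box_white top []
box_yellow top [([359.0, 217.0, 21.0, 13.0], 0.69), ([452.0, 225.0, 36.0, 30.0], 0.69)]
box_green top [([356.0, 200.0, 17.0, 14.0], 0.8)]
bell top [([352.0, 161.0, 24.0, 23.0], 0.94)]
mug top [([454.0, 226.0, 34.0, 28.0], 0.82)]
mirror top [([188.0, 239.0, 32.0, 38.0], 0.81)]
comb top [([198.0, 186.0, 46.0, 20.0], 0.64)]
```

Run:
```python
import cv2,numpy as np
t=cv2.imread("pics/top0.png")[120:270,270:420];s=cv2.imread("pics/scene0.png")
cv2.imwrite("pics/a.png",cv2.resize(t,None,fx=4,fy=4,interpolation=cv2.INTER_CUBIC))
cv2.imwrite("pics/b.png",s)
```

```text
(no output)
```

View pics/a.png

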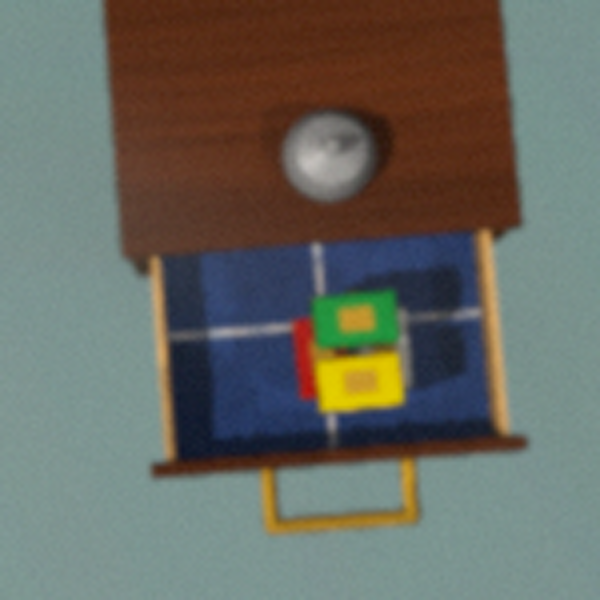

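View pics/b.png

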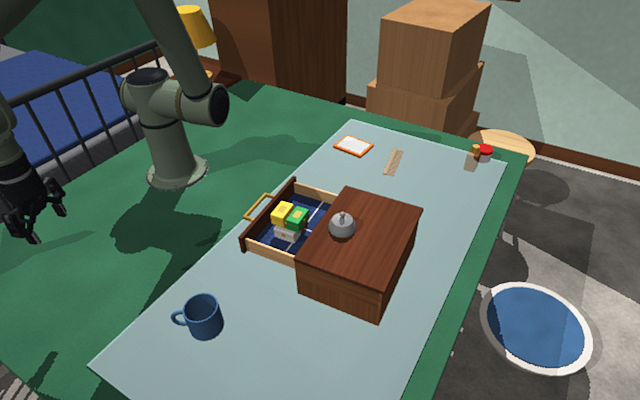

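The overhead crop shows the drawer open, with the handle bar from about (270,527) to (414,519). Yellow (centre 361,382) and green (355,320) lie crosswise on red (left) and white (right). The chest front top edge runs from (124,258) to (520,227). The scene view shows nothing else near the drawer.

```bash
cat > h.py <<'E'
import numpy as np,cv2
from station import env
from scipy.spatial.transform import Rotation as R
def rot(o): w,x,y,z=o["eef_rot"]; return R.from_quat([x,y,z,w])
def ray(cam,u,v,o=None):
    c=env.get_calibration(cam);K=c["camera_matrix"]
    x,y=(u-K[0,2])/K[0,0],(v-K[1,2])/K[1,1]
    if cam!="wrist":
        E=c["extrinsics"];return -E[:3,:3].T@E[:3,3],E[:3,:3].T@np.array([x,y,1])
    r=np.hypot(x,y);d=np.array([x/r*np.sin(r),y/r*np.sin(r),np.cos(r)]) if r>1e-9 else np.array([0,0,1.])
    H=c["hand_eye"];Q=rot(o).as_matrix()
    return o["ee_pos"]+Q@H[:3,3],Q@H[:3,:3]@d
def onz(cam,u,v,z,o=None):
    p,d=ray(cam,u,v,o);return p+d*(z-p[2])/d[2]
def proj(p,o):  # world to wrist pixel
    c=env.get_calibration("wrist");K=c["camera_matrix"];H=c["hand_eye"]
    q=rot(o).inv().apply(np.asarray(p)-o["ee_pos"]);q=H[:3,:3].T@(q-H[:3,3])
    r=np.arctan2(np.hypot(q[0],q[1]),q[2]);a=np.arctan2(q[1],q[0])
    return K[0,2]+K[0,0]*r*np.cos(a),K[1,2]+K[0,0]*r*np.sin(a)
E
python3 - <<'E'
from h import *
def P(l,x,y,z): print(l,np.round(onz("top",270+(x+.5)/4-.5,120+(y+.5)/4-.5,z),4))
P("hL",270,527,.117);P("hR",414,519,.117)
P("cL",124,258,.155);P("cR",520,227,.155)
P("pL",153,470,.141);P("pR",526,442,.141)
for n,c in dict(Y=[(317,357),(402,352),(404,407),(321,412)],G=[(313,297),(395,291),(397,344),(316,349)]).items():
    for x,y in c:P(n,x,y,.161)
P("X",325,325,.089);P("linebot",333,437,.089);P("linetop",318,248,.089);P("Lend",172,337,.089);P("Rend",477,313,.089)
o=env.observe();print(rot(o).as_matrix().round(3))
E
```

```text
hL [ 0.4603 -0.0447  0.117 ]
hR [ 0.4675 -0.1574  0.117 ]
cL [0.6679 0.0701 0.155 ]
cR [ 0.6936 -0.2355  0.155 ]
pL [0.5045 0.0467 0.141 ]
pR [ 0.5284 -0.241   0.141 ]
Y [ 0.5919 -0.0788  0.161 ]
Y [ 0.5962 -0.1436  0.161 ]
Y [ 0.5542 -0.145   0.161 ]
Y [ 0.55   -0.0819  0.161 ]
G [ 0.6379 -0.0757  0.161 ]
G [ 0.6429 -0.1385  0.161 ]
G [ 0.6022 -0.1398  0.161 ]
G [ 0.598 -0.078  0.161]
X [ 0.6215 -0.0896  0.089 ]
linebot [ 0.5311 -0.0961  0.089 ]
linetop [ 0.6843 -0.0839  0.089 ]
Lend [0.6109 0.0344 0.089 ]
Rend [ 0.632  -0.2125  0.089 ]
[[ 0.929  0.37  -0.   ]
 [ 0.37  -0.929 -0.   ]
 [-0.     0.    -1.   ]]
```

Request:
jog_arm --moves '[0,0,0,0,0,-10.43,3,0,0,0,0,0,-10.43,3,0,0,0,0,0,-10.43,3,0,0,0,0,0,-10.43,3,0,0,0,0,0,-10.43,3,0,0,0,0,0,-10.43,3,0,0,0,0,0,-10.43,3,4.3,3.27,0,0,0,0,3,4.3,3.27,0,0,0,0,3,4.3,3.27,0,0,0,0,3,4.3,3.27,0,0,0,0,3,4.3,3.27,0,0,0,0,3,4.3,3.27,0,0,0,0,3,4.3,3.27,0,0,0,0,3,4.3,3.27,0,0,0,0,3,4.3,3.27,0,0,0,0,3,0,0,0,0,0,0,3,0,0,0,0,0,0,3]'

```text
time_s: 2.85
ee_pos: [0.4647, -0.1012, 0.2422]
eef_rot: [-0.0, 0.677, 0.736, -0.0]
wrist_force: [-1.8, -0.9, 0.4]
grip_width: 0.0301
```

Run:
```python
from h import *
o=env.observe();im=env.snapshot("wrist")[:,:,::-1].copy();cv2.imwrite("pics/w1.png",im)
print(o["ee_pos"],rot(o).as_matrix().round(3),o["qpos"].round(2),proj([.464,-.101,.117],o))
for q in ["drawer_handle","box_red","box_white","box_yellow","box_green"]:
    print(q,[(np.round(r["extent"]).tolist(),round(r["conf"],2)) for r in env.recognise(q,"wrist")[:2]])
```

```text
[ 0.46470517 -0.10119385  0.24224844] [[-0.083  0.997 -0.   ]
 [ 0.997  0.083 -0.   ]
 [-0.    -0.    -1.   ]] [-0.37  0.19 -0.38  1.   -0.    1.12] (np.float64(320.91825293663567), np.float64(191.21474354543605))
drawer_handle [([439.0, 166.0, 247.0, 302.0], 0.83)]
box_red [([461.0, 170.0, 76.0, 22.0], 0.88), ([438.0, 167.0, 244.0, 305.0], 0.33)]
box_white []
box_yellow [([452.0, 225.0, 61.0, 82.0], 0.77)]
box_green [([501.0, 221.0, 56.0, 83.0], 0.69), ([437.0, 166.0, 243.0, 304.0], 0.51)]
```

View pics/w1.png

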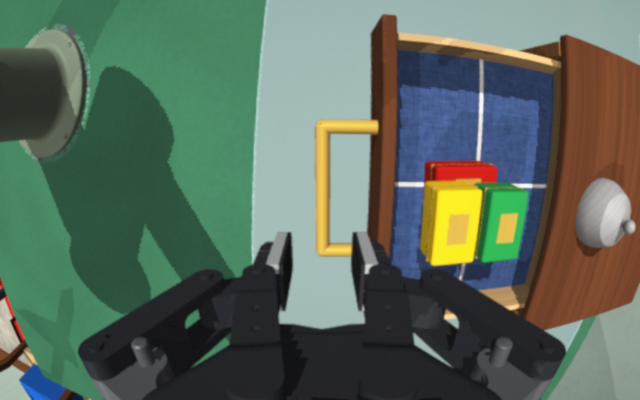

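The wrist view shows the handle bar at column ~322, rows 121–255, midway between the fingers and within 3 px of the prediction. I'll go down and pinch it.

Request:
jog_arm --moves '[0,0,3.3,0,0,0,3,0,0,3.3,0,0,0,3,0,0,3.3,0,0,0,3,0,0,3.3,0,0,0,3,0,0,0,0,0,0,0.8,0,0,0,0,0,0,0.8,0,0,0,0,0,0,0.8,0,0,0,0,0,0,0.8]' --force 40

```text
time_s: 4.15
ee_pos: [0.4631, -0.1009, 0.1091]
eef_rot: [-0.002, 0.678, 0.735, -0.001]
wrist_force: [0.9, -2.2, -26.8]
grip_width: 0.0106
```

Request:
jog_arm --moves '[0,-0.2,0,0,0,0,0.8,0,-0.4,0,0,0,0,0.8,0,-0.5,0,0,0,0,0.8,0,-0.5,0,0,0,0,0.8,0,-0.5,0,0,0,0,0.8,0,-0.5,0,0,0,0,0.8,0,-0.4,0,0,0,0,0.8,0,-0.2,0,0,0,0,0.8,0,0,0,0,0,0,0.8]'

```text
time_s: 5.28
ee_pos: [0.4309, -0.1037, 0.1091]
eef_rot: [-0.002, 0.678, 0.735, -0.001]
wrist_force: [1.0, -3.4, -27.5]
grip_width: 0.0103
```

Request:
jog_arm --moves '[0,-0.2,0,0,0,0,0.8,0,-0.2,0,0,0,0,0.8,0,-0.2,0,0,0,0,0.8,0,-0.2,0,0,0,0,0.8]'

```text
time_s: 5.78
ee_pos: [0.4251, -0.1042, 0.1092]
eef_rot: [-0.0, 0.677, 0.736, 0.001]
wrist_force: [10.3, -2.1, -39.4]
grip_width: 0.0105
```

Request:
jog_arm --moves '[0,-0.2,0,0,0,0,0.8,0,-0.2,0,0,0,0,0.8,0,-0.2,0,0,0,0,0.8]'

```text
time_s: 6.15
ee_pos: [0.425, -0.1042, 0.1101]
eef_rot: [0.003, 0.677, 0.736, 0.006]
wrist_force: [26.2, 3.4, -50.0]
grip_width: 0.01
```

The stop is reached: the TCP has stalled at x=0.425 and the force is rising. I'll back the command off, open the fingers and rise.

Request:
jog_arm --moves '[0,0.4,0,0,0,0,0.8,0,0.3,0,0,0,0,1.5,0,0,0,0,0,0,3,0,0,0,0,0,0,3,0,0,-3,0,0,0,3,0,0,-5,0,0,0,3,0,0,-5,0,0,0,5,0,5,-2,0,0,0,5,0,5,0,0,0,0,8.5,0,0,0,0,0,0,8.5,0,0,0,0,0,0,8.5]'

```text
time_s: 7.52
ee_pos: [0.5247, -0.096, 0.2601]
eef_rot: [-0.001, 0.677, 0.736, -0.0]
wrist_force: [0.1, 1.1, -0.4]
grip_width: 0.0848
```

Run:
```python
from h import *
o=env.observe();im=env.snapshot("wrist")[:,:,::-1].copy();cv2.imwrite("pics/w2.png",im)
print(o["ee_pos"],o["qpos"].round(2),o["wrist_force"])
for q in ["box_red","box_white","box_yellow","box_green","drawer_handle"]:
    print(q,[(np.round(r["extent"]).tolist(),round(r["conf"],2)) for r in env.recognise(q,"wrist")[:2]])
```

```text
[ 0.52472627 -0.09595537  0.26013661] [-0.32  0.29 -0.2   1.08 -0.    1.17] [ 0.09488218  1.11158817 -0.42039891]
box_red [([356.0, 181.0, 72.0, 48.0], 0.91)]
box_white [([358.0, 229.0, 6.0, 50.0], 0.59)]
box_yellow [([333.0, 217.0, 49.0, 82.0], 0.62)]
box_green [([386.0, 215.0, 59.0, 82.0], 0.96)]
drawer_handle [([352.0, 173.0, 289.0, 302.0], 0.79), ([423.0, 171.0, 430.0, 306.0], 0.51)]
```

View pics/w2.png

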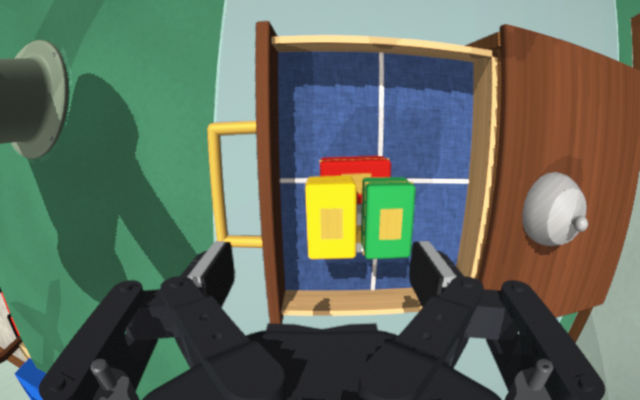

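Drawer fully out, stack intact. The floor cross is at (378,181), the yellow lid spans 306–355 × 178–258, the green lid 365–413 × 182–257, and red's left lid edge runs (320,160)–(390,158).

Run:
```python
from h import *
o=env.observe()
a=np.radians(4.74);B=np.array([[np.cos(a),np.sin(a)],[-np.sin(a),np.cos(a)]])
m=onz("wrist",378,181,.089,o);print("mid",m.round(4),"expected",(np.array([.425,-.1042])+.157*B[0]).round(4))
t=B@(o["ee_pos"]-m)[:2];print("tcp rel mid",t.round(4))
f=lambda n,l,z:print(n,[(B@(onz("wrist",u,v,z,o)-m)[:2]*1000).round(0).tolist() for u,v in l])
f("Y",[(307,179),(354,178),(355,257),(309,258)],.161)
f("G",[(366,182),(412,182),(412,257),(365,257)],.161)
f("R",[(321,160),(390,159)],.125)
f("floor",[(281,181),(470,181),(381,52),(374,290)],.089)
```

```text
mid [ 0.5822 -0.0924  0.089 ] expected [ 0.5815 -0.0912]
tcp rel mid [-0.0572  0.0008]
Y [[-68.0, 17.0], [-32.0, 18.0], [-29.0, -49.0], [-68.0, -50.0]]
G [[-23.0, 15.0], [14.0, 15.0], [20.0, -50.0], [-21.0, -49.0]]
R [[-58.0, 27.0], [3.0, 28.0]]
floor [[-98.0, -0.0], [104.0, 1.0], [1.0, 130.0], [3.0, -129.0]]
```

Request:
jog_arm --moves '[0,0,0,0,0,-10,8.5,0,0,0,0,0,-10,8.5,0,0,0,0,0,-10,8.5,0,0,0,0,0,-10,8.5,0,0,0,0,0,-10,8.5,0,0,0,0,0,-10,8.5,0,0,0,0,0,-10,8.5,0,0,0,0,0,-10,8.5,0,0,0,0,0,-10,8.5,-2.7,-0.9,0,0,0,0,8.5,-2.7,-0.9,0,0,0,0,8.5,0,0,3,0,0,0,8.5,0,0,3,0,0,0,8.5,0,0,2,0,0,0,8.5,0,0,0,0,0,0,8.5]'

```text
time_s: 9.7
ee_pos: [0.5795, -0.1094, 0.1788]
eef_rot: [-0.002, -0.041, 0.999, 0.001]
wrist_force: [0.6, -0.4, 0.6]
grip_width: 0.0849
```

Run:
```python
from h import *
o=env.observe();im=env.snapshot("wrist")[:,:,::-1].copy();cv2.imwrite("pics/w3.png",im)
a=np.radians(4.74);B=np.array([[np.cos(a),np.sin(a)],[-np.sin(a),np.cos(a)]])
print(o["ee_pos"],o["qpos"].round(2),(B@(o["ee_pos"][:2]-[.5820,-.0918])).round(4),rot(o).as_matrix().round(3))
```

```text
[ 0.57949684 -0.10936383  0.17881599] [-0.31  0.45 -0.18  0.95 -0.   -0.39] [-0.0039 -0.0173] [[-0.997 -0.082 -0.003]
 [-0.082  0.997  0.001]
 [ 0.003  0.001 -1.   ]]
```

View pics/w3.png

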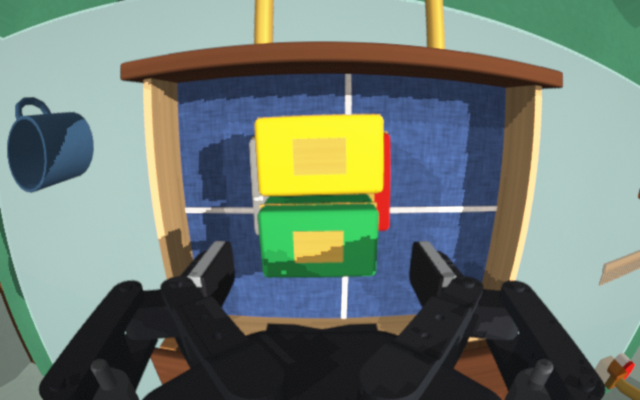

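Green (centre column 319) sits between the fingers (midline ~321), clear of both and of yellow. Descend and grip.

Request:
jog_arm --moves '[0,0,2,0,0,0,8.5,0,0,2.1,0,0,0,8.5,0,0,0,0,0,0,6.8,0,0,0,0,0,0,5.8,0,0,0,0,0,0,5.8,0,0,0,0,0,0,5.8]' --force 40

```text
time_s: 10.5
ee_pos: [0.5816, -0.1098, 0.1403]
eef_rot: [0.001, -0.041, 0.999, -0.0]
wrist_force: [0.2, -0.5, 3.2]
grip_width: 0.0633
```

Request:
jog_arm --moves '[0,0,-1,0,0,0,5.8,0,0,-2.5,0,0,0,5.8,0,0,-2.5,0,0,0,5.8,-2.7,4,0,0,0,0,5.8,-2.7,4.1,0,0,0,0,5.8,0,0,0,0,0,0,5.8,0,0,2.5,0,0,0,5.8,0,0,2.5,0,0,0,5.8,0,0,2.5,0,0,0,5.8,0,0,1,0,0,0,5.8,0,0,0,0,0,0,5.8]'

```text
time_s: 11.88
ee_pos: [0.6276, -0.0249, 0.1141]
eef_rot: [-0.001, -0.041, 0.999, 0.0]
wrist_force: [0.3, 0.3, -1.0]
grip_width: 0.0632
```

Request:
jog_arm --moves '[0,0,0.6,0,0,0,5.8,0,0,0.4,0,0,0,5.8,0,0,0,0,0,0,5.8]'

```text
time_s: 12.25
ee_pos: [0.6283, -0.0245, 0.1045]
eef_rot: [0.0, -0.041, 0.999, -0.0]
wrist_force: [0.9, 0.9, -0.1]
grip_width: 0.0637
```

Request:
jog_arm --moves '[0,0,0.15,0,0,0,5.8,0,0,0,0,0,0,5.8,0,0,0,0,0,0,7,0,0,0,0,0,0,7.4,0,0,0,0,0,0,7.4,0,0,-3,0,0,0,7.4,0,0,-4,0,0,0,8.5,0,0,-2,0,0,0,8.5]'

```text
time_s: 13.25
ee_pos: [0.6291, -0.0246, 0.195]
eef_rot: [0.001, -0.041, 0.999, -0.0]
wrist_force: [0.5, 0.0, 0.1]
grip_width: 0.0852
```

Request:
jog_arm --moves '[3.4,-2.7,0,0,0,0,8.5,3.4,-2.6,0,0,0,0,8.5,3.3,-2.6,0,0,0,0,8.5,0,0,2,0,0,0,8.5,0,0,2,0,0,0,8.5,0,0,0,0,0,0,8.5]'

```text
time_s: 14.0
ee_pos: [0.5327, -0.1112, 0.1515]
eef_rot: [-0.002, -0.041, 0.999, 0.001]
wrist_force: [-0.4, 0.2, -0.6]
grip_width: 0.0849
```

Run:
```python
from h import *
o=env.observe();im=env.snapshot("wrist")[:,:,::-1].copy();cv2.imwrite("pics/w4.png",im)
a=np.radians(4.74);B=np.array([[np.cos(a),np.sin(a)],[-np.sin(a),np.cos(a)]])
print(o["ee_pos"],(B@(o["ee_pos"][:2]-[.5820,-.0918])).round(4))
for q in ["box_red","box_white","box_yellow","box_green"]:
    print(q,[(np.round(r["extent"]).tolist(),round(r["conf"],2)) for r in env.recognise(q,"wrist")[:2]])
```

```text
[ 0.5326803  -0.11123247  0.15148562] [-0.0508 -0.0153]
box_red [([360.0, 262.0, 66.0, 113.0], 0.79), ([422.0, 342.0, 92.0, 54.0], 0.28)]
box_white [([276.0, 267.0, 73.0, 111.0], 0.74)]
box_yellow [([315.0, 255.0, 142.0, 101.0], 0.82)]
box_green [([426.0, 343.0, 90.0, 57.0], 0.85), ([338.0, 215.0, 490.0, 370.0], 0.56)]
```

View pics/w4.png

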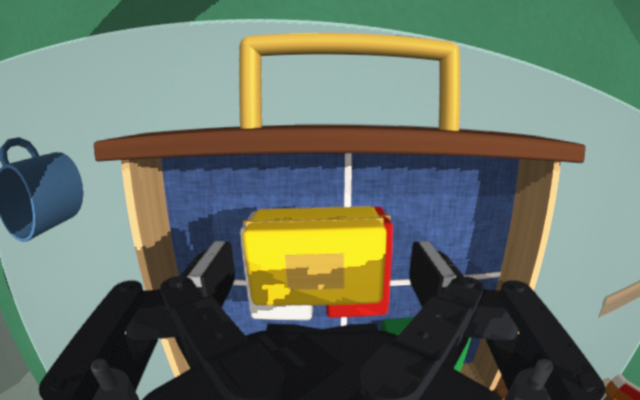

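Yellow (centre column 315, row 260) sits between the fingers. Grip it and carry it to the back-right quarter.

Request:
jog_arm --moves '[0,0,1.3,0,0,0,8.5,0,0,0,0,0,0,6.8,0,0,0,0,0,0,5.8,0,0,0,0,0,0,5.8,0,0,0,0,0,0,5.8]'

```text
time_s: 14.88
ee_pos: [0.534, -0.1115, 0.1398]
eef_rot: [0.0, -0.041, 0.999, 0.0]
wrist_force: [0.2, -0.2, -0.9]
grip_width: 0.0633
```

Request:
jog_arm --moves '[0,0,-1,0,0,0,5.8,0,0,-2.5,0,0,0,5.8,0,0,-2.5,0,0,0,5.8,-3.5,-1.7,0,0,0,0,5.8,-3.4,-1.6,0,0,0,0,5.8,-3.4,-1.6,0,0,0,0,5.8,0,0,0,0,0,0,5.8,0,0,2.5,0,0,0,5.8,0,0,2.5,0,0,0,5.8,0,0,2.5,0,0,0,5.8,0,0,1.5,0,0,0,5.8,0,0,0,0,0,0,5.8]'

```text
time_s: 16.38
ee_pos: [0.6395, -0.1514, 0.1091]
eef_rot: [-0.001, -0.041, 0.999, 0.0]
wrist_force: [-0.7, -0.6, 0.4]
grip_width: 0.0633
```

Request:
jog_arm --moves '[0,0,0.55,0,0,0,5.8,0,0,0,0,0,0,5.8,0,0,0,0,0,0,7,0,0,0,0,0,0,7.4,0,0,0,0,0,0,7.4,0,0,-3,0,0,0,7.4,0,0,-4,0,0,0,8.5,4,3.5,-2,0,0,0,8.5,4,3.5,0,0,0,0,8.5,0,0,0,0,0,10,8.5,0,0,0,0,0,10,8.5,0,0,0,0,0,10,8.5,0,0,0,0,0,10,8.5,0,0,0,0,0,10,8.5,0,0,0,0,0,10,8.5,0,0,0,0,0,10,8.5,0,0,0,0,0,10,8.5,0,0,0,0,0,10,8.5,0,0,0,0,0,0,8.5]'

```text
time_s: 18.75
ee_pos: [0.5552, -0.0887, 0.1944]
eef_rot: [0.0, 0.677, 0.736, 0.0]
wrist_force: [-0.5, -0.1, -0.3]
grip_width: 0.0853
```

Run:
```python
from h import *
o=env.observe();im=env.snapshot("wrist")[:,:,::-1].copy();cv2.imwrite("pics/w5.png",im)
a=np.radians(4.74);B=np.array([[np.cos(a),np.sin(a)],[-np.sin(a),np.cos(a)]])
print(o["ee_pos"],(B@(o["ee_pos"][:2]-[.5820,-.0918])).round(4),rot(o).as_matrix().round(3)[:,0])
for q in ["box_red","box_white","box_yellow","box_green"]:
    for r in env.recognise(q,"wrist")[:1]:
        e=r["extent"];print(q,np.round(e),r["conf"],(B@(onz("wrist",e[0],e[1],.125,o)[:2]-[.582,-.0918])*1000).round(0))
```

```text
[ 0.55523657 -0.08867975  0.19442117] [-0.0264  0.0053] [-0.084  0.996 -0.   ]
box_red [322. 205.  94.  66.] 0.84 [-26.  10.]
box_white [326. 266.  89.  59.] 0.88 [-23. -37.]
box_yellow [418. 284.  59.  80.] 0.97 [ 49. -55.]
box_green [431. 129.  70.  93.] 0.77 [47. 64.]
```

View pics/w5.png

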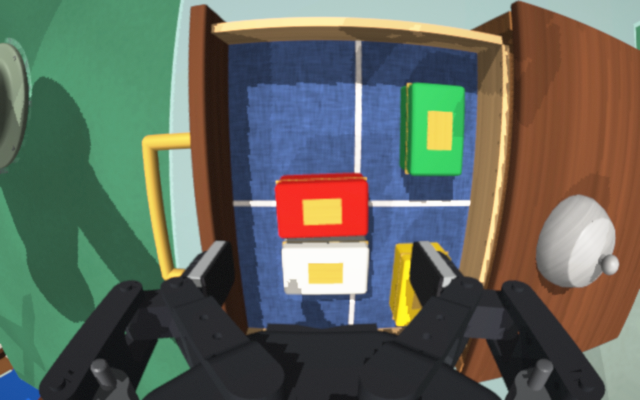

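Red and white lie flat: red centre (322,208), white (326,268), with green and yellow flat in the back quarters. Red is midway between the fingers, so grip it by its ends.

Request:
jog_arm --moves '[0.3,0,3,0,0,0,8.5,0,0,3,0,0,0,8.5,0,0,2.9,0,0,0,8.5,0,0,0,0,0,0,8,0,0,0,0,0,0,6.8,0,0,0,0,0,0,5.8,0,0,0,0,0,0,5.8,0,0,0,0,0,0,5.8]'

```text
time_s: 20.0
ee_pos: [0.5562, -0.086, 0.1069]
eef_rot: [0.001, 0.677, 0.736, 0.001]
wrist_force: [-0.1, 0.6, 6.3]
grip_width: 0.0637
```

Request:
jog_arm --moves '[0,0,-1,0,0,0,5.8,0,0,-3,0,0,0,5.8,0,0,-3,0,0,0,5.8,0,0,0,0,0,-10,5.8,0,0,0,0,0,-10,5.8,0,0,0,0,0,-10,5.8,0,0,0,0,0,-10,5.8,0,0,0,0,0,-10,5.8,0,0,0,0,0,-10,5.8,0,0,0,0,0,-10,5.8,0,0,0,0,0,-10,5.8,0,0,0,0,0,-10,5.8,1.2,2.8,0,0,0,0,5.8,1.2,2.8,0,0,0,0,5.8,0,0,0,0,0,0,5.8,0,0,3,0,0,0,5.8,0,0,3,0,0,0,5.8,0,0,0,0,0,0,5.8]'

```text
time_s: 22.25
ee_pos: [0.5249, -0.032, 0.1137]
eef_rot: [-0.002, -0.041, 0.999, 0.0]
wrist_force: [0.1, -0.1, 0.1]
grip_width: 0.0635
```

Request:
jog_arm --moves '[0,0,0.6,0,0,0,5.8,0,0,0,0,0,0,5.8,0,0,0,0,0,0,7,0,0,0,0,0,0,7.4,0,0,0,0,0,0,7.4,0,0,-3,0,0,0,7.4,0,0,-4,0,0,0,7.4,-0.9,-3.5,-2,0,0,0,7.4,-0.9,-3.4,0,0,0,0,7.4,-0.9,-3.4,0,0,0,0,7.4,0,0,0,0,0,0,7.4]'

```text
time_s: 23.62
ee_pos: [0.5625, -0.1344, 0.1993]
eef_rot: [0.0, -0.04, 0.999, -0.0]
wrist_force: [0.2, -0.7, 0.2]
grip_width: 0.0741
```

Run:
```python
from h import *
o=env.observe();im=env.snapshot("wrist")[:,:,::-1].copy();cv2.imwrite("pics/w6.png",im)
a=np.radians(4.74);B=np.array([[np.cos(a),np.sin(a)],[-np.sin(a),np.cos(a)]])
print(o["ee_pos"],(B@(o["ee_pos"][:2]-[.5820,-.0918])).round(4))
for q in ["box_red","box_white","box_yellow","box_green"]:
    for r in env.recognise(q,"wrist")[:1]:
        e=r["extent"];print(q,np.round(e),r["conf"],(B@(onz("wrist",e[0],e[1],.125,o)[:2]-[.582,-.0918])*1000).round(0))
```

```text
[ 0.562533   -0.13440817  0.19929016] [-0.0229 -0.0409]
box_red [456. 174.  90.  63.] 0.73 [-50.  56.]
box_white [322. 204.  54.  93.] 0.84 [-28. -41.]
box_yellow [295. 293.  80.  61.] 0.92 [ 45. -63.]
box_green [443. 282.  85.  51.] 0.67 [39. 57.]
```

View pics/w6.png

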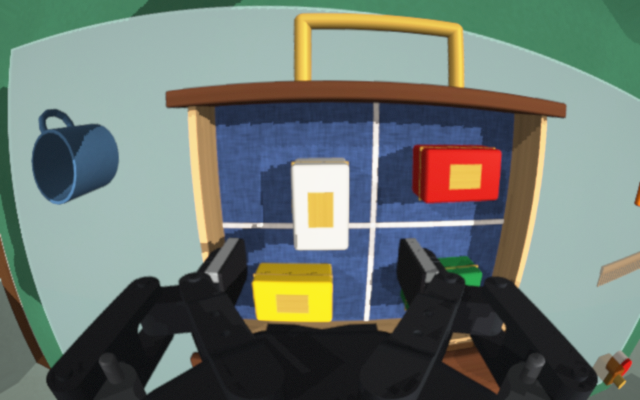

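White (centre 321,204) is straight and centred between the fingers, and red is flat in the front-left quarter. Grip white by its long sides and shift it to the front-right quarter.

Request:
jog_arm --moves '[0.4,0,3,0,0,0,7.4,0,0,3,0,0,0,7.4,0,0,3.2,0,0,0,7.4,0,0,0,0,0,0,6,0,0,0,0,0,0,4.5,0,0,0,0,0,0,3.4,0,0,0,0,0,0,3.4,0,0,0,0,0,0,3.4,0,0,0,0,0,0,3.4]'

```text
time_s: 25.0
ee_pos: [0.559, -0.1328, 0.109]
eef_rot: [0.001, -0.041, 0.999, -0.0]
wrist_force: [0.8, 1.2, 6.2]
grip_width: 0.0394
```

Request:
jog_arm --moves '[0,0,-1,0,0,0,3.4,0,0,-1.5,0,0,0,3.4,1.2,-1.2,0,0,0,0,3.4,1.1,-1.1,0,0,0,0,3.4,0,0,0,0,0,0,3.4,0,0,1.5,0,0,0,3.4,0,0,0.7,0,0,0,3.4,0,0,0,0,0,0,3.4]'

```text
time_s: 26.0
ee_pos: [0.5367, -0.157, 0.1094]
eef_rot: [-0.0, -0.041, 0.999, 0.0]
wrist_force: [0.3, 0.2, -0.3]
grip_width: 0.0392
```

Request:
jog_arm --moves '[0,0,0.1,0,0,0,3.4,0,0,0,0,0,0,4.5,0,0,0,0,0,0,6,0,0,0,0,0,0,6,0,0,-3,0,0,0,6,0,0,-5,0,0,0,6,0,3,-5,0,0,0,6,0,3,-3,0,0,10,3,0,0,0,0,0,10,3,0,0,0,0,0,10,3,0,0,0,0,0,10,3,0,0,0,0,0,10,3,0,0,0,0,0,10,3,0,0,0,0,0,10,3,0,0,0,0,0,10,3,0,0,0,0,0,10,3,0,0,0,0,0,0,3]'

```text
time_s: 28.12
ee_pos: [0.5318, -0.0977, 0.2693]
eef_rot: [0.0, 0.677, 0.736, -0.0]
wrist_force: [0.3, 0.6, -0.2]
grip_width: 0.0301
```

Run:
```python
from h import *
o=env.observe();im=env.snapshot("wrist")[:,:,::-1].copy();cv2.imwrite("pics/w7.png",im)
a=np.radians(4.74);B=np.array([[np.cos(a),np.sin(a)],[-np.sin(a),np.cos(a)]])
print(o["ee_pos"],(B@(o["ee_pos"][:2]-[.5820,-.0918])).round(4),proj([.425,-.1042,.117],o))
for q in ["box_red","box_white","box_yellow","box_green"]:
    for r in env.recognise(q,"wrist")[:1]:
        e=r["extent"];print(q,np.round(e),r["conf"],(B@(onz("wrist",e[0],e[1],.125,o)[:2]-[.582,-.0918])*1000).round(0))
```

```text
[ 0.53180377 -0.09766141  0.26929796] [-0.0505 -0.0017] (np.float64(212.60403257394), np.float64(182.41272176111912))
box_red [326. 115.  48.  71.] 0.84 [-47.  63.]
box_white [325. 242.  62.  47.] 0.86 [-47. -57.]
box_yellow [425. 243.  50.  62.] 0.85 [ 54. -59.]
box_green [429. 120.  48.  69.] 0.73 [48. 62.]
```

View pics/w7.png

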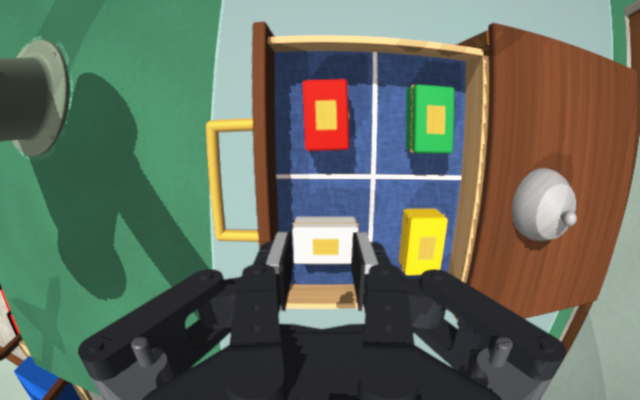

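All four boxes are flat, lid up, one per quarter (red 326,115; green 432,120; white 326,240; yellow 425,242). The handle bar is at column 213, as predicted. Now re-grip the handle.

Request:
jog_arm --moves '[0,-3.6,0,0,0,0,3,0,-3.6,0,0,0,0,3,0,-3.4,0,0,0,0,3,0,0,0,0,0,0,3,0,0,4,0,0,0,3,0,0,4,0,0,0,3,0,0,4,0,0,0,3,0,0,3.3,0,0,0,3,0,0,0,0,0,0,0.8,0,0,0,0,0,0,0.8,0,0,0,0,0,0,0.8,0,0,0,0,0,0,0.8]' --force 25

```text
time_s: 29.88
ee_pos: [0.4253, -0.1057, 0.1151]
eef_rot: [-0.001, 0.677, 0.736, -0.0]
wrist_force: [4.0, -0.6, -29.0]
grip_width: 0.0108
```

Request:
jog_arm --moves '[0,0.3,0,0,0,0,0.8,0,0.6,0,0,0,0,0.8,0,0.9,0,0,0,0,0.8,0,1.1,0,0,0,0,0.8,0,1.2,0,0,0,0,0.8,0,1.2,0,0,0,0,0.8,0,1.2,0,0,0,0,0.8,0,1.2,0,0,0,0,0.8,0,1.2,0,0,0,0,0.8,0,1.2,0,0,0,0,0.8,0,1.2,0,0,0,0,0.8,0,1.2,0,0,0,0,0.8,0,1.2,0,0,0,0,0.8,0,1.2,0,0,0,0,0.8,0,1.2,0,0,0,0,0.8,0,1,0,0,0,0,0.8,0,0.7,0,0,0,0,0.8,0,0.4,0,0,0,0,0.8,0,0,0,0,0,0,0.8]'

```text
time_s: 32.25
ee_pos: [0.6079, -0.0903, 0.1152]
eef_rot: [-0.001, 0.677, 0.736, 0.001]
wrist_force: [-0.1, 3.4, -25.8]
grip_width: 0.0108
```

Request:
jog_arm --moves '[0,0.4,0,0,0,0,0.8,0,0.4,0,0,0,0,0.8,0,0.3,0,0,0,0,0.8,0,0.3,0,0,0,0,0.8,0,0.2,0,0,0,0,0.8,0,0.2,0,0,0,0,0.8,0,0.1,0,0,0,0,0.8]'

```text
time_s: 33.12
ee_pos: [0.6247, -0.0888, 0.1151]
eef_rot: [-0.002, 0.677, 0.736, -0.001]
wrist_force: [-7.5, 2.3, -21.7]
grip_width: 0.0108
```

Request:
jog_arm --moves '[0,0.15,0,0,0,0,0.8,0,0.15,0,0,0,0,0.8,0,0.15,0,0,0,0,0.8]'

```text
time_s: 33.5
ee_pos: [0.6248, -0.0888, 0.115]
eef_rot: [-0.005, 0.678, 0.735, -0.004]
wrist_force: [-19.7, 1.0, -12.1]
grip_width: 0.0108
```

Request:
jog_arm --moves '[0,-0.3,0,0,0,0,0.8,0,0,0,0,0,0,1.5,0,0,0,0,0,0,3,0,0,0,0,0,0,3,0,0,-2,0,0,0,3,0,0,-5,0,0,0,3,0,0,-5,0,0,0,3,0,-4,-3,0,0,0,3,0,-6,0,0,0,0,3,0,-6,0,0,0,0,3,0,0,0,0,0,0,3]'

```text
time_s: 34.88
ee_pos: [0.4658, -0.1028, 0.2682]
eef_rot: [0.001, 0.678, 0.735, 0.0]
wrist_force: [0.2, -0.2, 0.4]
grip_width: 0.03
```

Run:
```python
from h import *
o=env.observe();w=env.snapshot("wrist")[:,:,::-1];t=env.snapshot("top")[:,:,::-1]
s=env.snapshot("scene")[:,:,::-1]
print(o["ee_pos"],"handle if shut",proj([.6248,-.0888,.117],o))
t=cv2.resize(t[110:270,150:480],(640,310))
cv2.imwrite("pics/f.png",cv2.resize(np.vstack([np.hstack([w,s]),np.hstack([t,np.zeros_like(t)])])[:,:],(800,444)))
cv2.imwrite("pics/f2.png",np.vstack([w[:280],t]))
```

```text
[ 0.46578087 -0.10276621  0.2681581 ] handle if shut (np.float64(476.908886221955), np.float64(184.42200746088284))
```

View pics/f2.png

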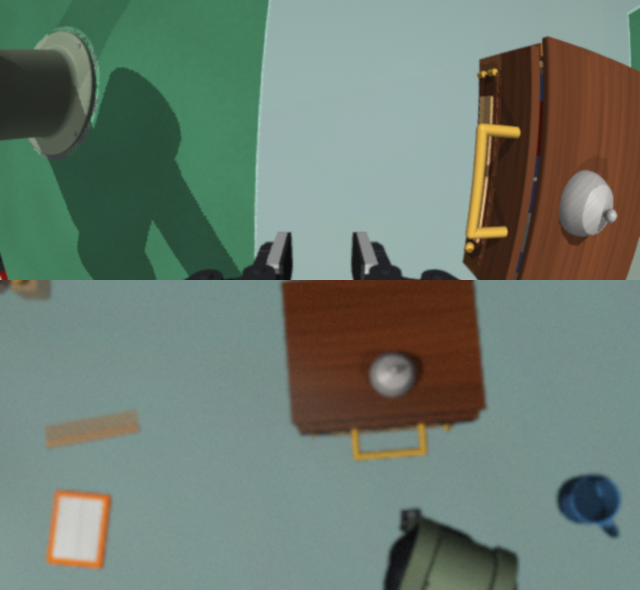

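Handle is at the shut position in both views, but a thin dark-blue slit (columns 530–545) shows between panel top and board. I'll make sure with one more gentle push using closed fingers.

Request:
jog_arm --moves '[0,0,5,0,0,0,0,0,0,5,0,0,0,0,0,0,5.3,0,0,0,0,0,4,0,0,0,0,0,0,4,0,0,0,0,0,0,4,0,0,0,0,0,0,1,0,0,0,0,0,0,0,0,0,0,0,0]'

```text
time_s: 36.02
ee_pos: [0.5995, -0.092, 0.1129]
eef_rot: [0.0, 0.677, 0.736, 0.0]
wrist_force: [-0.5, -0.4, 0.3]
grip_width: 0.0001
```

Request:
jog_arm --moves '[0,0.3,0,0,0,0,0,0,0.3,0,0,0,0,0,0,0.3,0,0,0,0,0,0,0.3,0,0,0,0,0,0,0.2,0,0,0,0,0]'

```text
time_s: 36.65
ee_pos: [0.6058, -0.0916, 0.1133]
eef_rot: [-0.004, 0.678, 0.735, -0.005]
wrist_force: [-20.9, -1.7, 16.7]
grip_width: -0.0002
```

Request:
jog_arm --moves '[0,0.2,0,0,0,0,0,0,0.2,0,0,0,0,0,0,0.2,0,0,0,0,0]'

```text
time_s: 37.02
ee_pos: [0.6061, -0.0916, 0.1133]
eef_rot: [-0.007, 0.678, 0.735, -0.009]
wrist_force: [-36.5, -3.5, 28.3]
grip_width: -0.0001
```

Request:
jog_arm --moves '[0,-1.2,0,0,0,0,0,0,-3,0,0,0,0,0,0,-5,0,0,0,0,0,0,0,-5,0,0,0,0,0,0,-5,0,0,0,0,0,0,-4,0,0,0,0,0,0,0,0,0,0,0]'

```text
time_s: 37.9
ee_pos: [0.5287, -0.0988, 0.2572]
eef_rot: [0.004, 0.677, 0.736, 0.002]
wrist_force: [-0.8, -0.3, 0.2]
grip_width: -0.0005
```

Run:
```python
from h import *
o=env.observe();w=env.snapshot("wrist")[:,:,::-1];print(o["ee_pos"])
print(proj([.6248,-.0888,.117],o),o["wrist_force"])
cv2.imwrite("pics/g.png",cv2.resize(w[20:300,440:640],None,fx=2.1,fy=2.1,interpolation=cv2.INTER_CUBIC))
```

```text
[ 0.52866091 -0.09884213  0.25717836]
(np.float64(423.4649171798541), np.float64(185.00500249480243)) [-0.84740238 -0.26550027  0.19585631]
```

View pics/g.png

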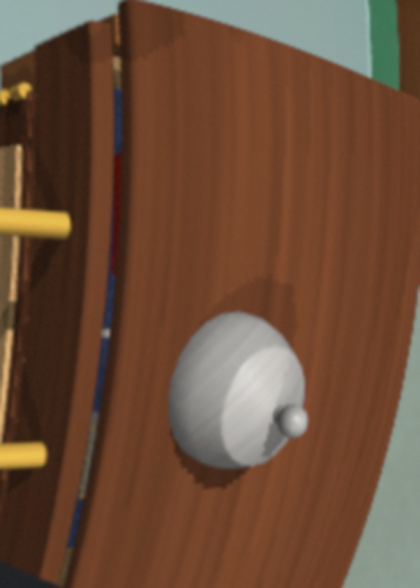

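```bash
python3 -c "
from station import env
print(env.job_done())"
```

```text
the job is handed in; nothing more can be done
None
```

The drawer is shut with the four boxes spread in one layer, and I handed the job in at about 38 s on the robot's clock.

- **Pulling out:** I pinched the brass handle and pulled until the drawer hit its stop; the stack stayed in place.
- **Boxes:** Green went to the back-left quarter, yellow back-right, red front-left and white front-right. The picture before closing showed each one flat, lid up and within about 8 mm of its quarter's centre.
- **Pushing home:** The handle travelled 200 mm between the two stops. A second push with closed fingers, at about 36 N along the drawer, did not move it further.
- **Other objects:** The bell was still standing on the chest in the last picture. The mug, mirror and comb were not touched.

One check did not fully agree. A thin slit, roughly 3 mm, still shows between the drawer's front panel and the chest's top board. Given the 200 mm travel and the hard stop, I take it to be a gap in the chest's construction. I could not confirm that from the picture.

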